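Hold the curing pot's bayonet lid at its vent position

ROBOT

A 7-joint arm with a two-finger parallel gripper is mounted at the origin on a cart in front of the work surface, level with it; the furniture and walls round the work are solid. World frame = base frame: x ahead of the robot, y to its left, z up, the work surface at z = 0. Lengths are in m, angles in rad, forces in N, time in s.
With the tool pointing down it reaches from about 0.375 to 0.925 m from the base axis. Payload 3.1 kg.
Tool frame: the origin (TCP) lies between the finger pads; the fingertips stand 19 mm ahead of it and the grasp point (between the pads) is the TCP; z points along the fingers, y is the line along which they close (so a half turn about z gives the same grasp; the last joint's range is limited). The gripper opens to 85 mm and grips with 20 to 120 N. Pads are 22 mm wide; open, the fingers measure 114 mm over their backs; the gripper's body (76 mm by 85 mm) begins 54 mm behind the grasp point. The pads swing forward as they close: fully open they stand 13 mm farther back than shut.
Start: joints at [1.078, 0.383, 0.044, 1.598, -0.018, 1.161, -0.05], TCP at [0.25, -0.6, 0.25] pointing down, gripper open.
Joint ranges: [-2.61, 2.61], [-0.41, 2.15], [-1.48, 1.57], [0, 2.5], [-1.57, 4.71], [0.05, 1.97], [-2.85, 2.85]. Speed limits (rad/s): [2.79, 2.79, 3.14, 3.14, 3.14, 3.14, 3.14].

INTERFACE

Orientations are given as a unit quaternion [x, y, z, w].
In Python, from bench import move_ptp, movel, move_j, move_gripper, pause, inverse_kinematics, read_camera, camera_params, MotionError, sign_off, look_for, tip_of, read_time_s, read_qpos, read_joint_vel, read_effort, read_eef_pos, read_tcp_rot, read_ft_force, read_ft_torque, read_finger_gap, read_grasp_force gives the robot as it stands. Calls block until the motion is done:
- move_ptp(position, orientation): joint-space move of the TCP to a pose.
- movel(position, orientation=None, speed=0.15): straight line of the TCP; orientation=None keeps the orientation; speed is the mean speed in m/s.
- move_j(angles): joint-space move.
- move_gripper(opening, effort=None): finger opening in m; effort is the grip in N (None keeps the last); returns when the fingers have stopped.
- pause(seconds).
- inverse_kinematics(position, orientation): joint angles nearest the present ones, or None.
- read_camera(name): name is "scene" or "side" or "wrist"; returns the picture (384x512x3 uint8, red, green, blue); there is no depth.
- camera_params(name): a dict with "K" (3x3 intrinsics, pixels), "dist_coeffs" ([k1, k2, p1, p2, k3] as OpenCV has them; the pictures are not rectified), "camera_from_world" (4x4, takes a point from world to camera coordinates). Camera axes: x right, y down, z forward; pixel columns grow to the right and rows downward; lengths in m; the calibration is good to about 2 mm. A picture is of the moment at which its call begins: read the wrist's pose just before it. camera_params takes no time and is no camera call; for the wrist camera it gives the pose at the moment of the call.
A pose or a line that the arm cannot do raises MotionError and nothing moves.
- sign_off(): hands the job in; it is judged then, once.
Trained networks look in the newest picture that a camera, given by its name, has taken for a name from the list of things; names that differ only in an ending like _2 or _b are one class to them, and where a whole thing is asked for, a point or a joint stands for the part that bears it (a point fixed in the world has none). Each returns a list of dicts, best first, with "confidence" (0 to 1); they miss things now and then, are a little off and sometimes report something else, mostly with a low value. They report only what shows in the picture. A call takes as long as a camera call.
- look_for(camera, name): "at" ([column, row] in pixels, amid what is visible of it).
- tip_of(camera, name): "at" ([column, row] in pixels: a listed point, or the origin of a listed thing).
Readings, each from a call of its own:
- read_time_s(): time.
- read_qpos(): joint angles.
- read_joint_vel(): joint speeds.
- read_effort(): joint torques, N m.
- read_eef_pos(): TCP position.
- read_tcp_rot(): TCP orientation.
- read_ft_force(): force on the tool from outside, world axes, zero at the start.
- read_ft_torque(): the same for the moment, N m.
- read_finger_gap(): finger opening in m.
- read_grasp_force(): force on a finger pad.
Only numpy, scipy, OpenCV 4.12 (cv2) and the standard library are available. Lean on these libraries where they do the work, as an engineer would, in place of code of your own. Each camera call takes 0.05 s, during which the arm holds its last target. There are 200 camera calls.

TASK

Close the small curing pot, which already has a cast in it, with its bayonet lid: drop the lid's two lugs through the notches until the lid sits flat on the rim, then turn it clockwise halfway towards the lock, to the dot (the vent position, 45 degrees), without letting it click into the lock. A spring turns it back if let go, so finish while still gripping the lid and holding it seated at the halfway mark; leave the other loose things where they are.

Things in the scene. Friction and masses are not known exactly. Their poses are not given: they have to be found in the camera images.
- lid: Loose round aluminium lid, 0.25 kg, at the start right way up on the counter. Origin: centre of its underside, z up, x along its handle. Bottom to top: plug 80 mm in diameter, z 0 to 16 mm, lower edge bevelled 4 mm; flange 100 mm in diameter, z 16 to 22; black bar handle, z 22 to 50. The same after a half turn.
- lid_handle (a point): Centre of the lid's black upright bar handle, 36 mm above the lid's origin, axes as the lid's: 84 mm long along x, 12 mm thick along y, 28 mm high, centred on the lid.
- lid_lug (a point): One of the lid's two lugs, at lid (45, 0, 5) mm; the other is at (-45, 0, 5), so they lie under the handle's ends. Each is 14 mm wide along y, z 2 to 8 mm, and reaches 48 mm from the lid's axis. Either lug fits either notch.
- pot: Round aluminium pot fixed to the counter: 116 mm outer diameter, 80 mm high, foot 132 mm wide, a white cast inside. Origin: centre of its underside, z up, x through the two notches. With the lid fully in, its flange lies on the rim and the lid's origin is 64 mm above the pot's origin. Two round bosses (the catches) stick out of the wall to 68 mm from the axis, below the rim, and a brass fitting at +x.
- pot_mouth (a point): Centre of the pot's mouth at rim height, 80 mm above its origin; axes as the pot's. The lip is 6 mm thick with a round hole 86 mm in diameter. Seated, the lid turns only clockwise seen from above (a stop bars the other way). After 4 degrees a sprung ring pushes back, 0.15 N m rising to 0.23 at 45 degrees, and turns the lid back if released.
- pot_notch (a point): Middle of the +x entry notch at rim height, at pot (47, 0, 80) mm; its twin is at (-47, 0, 80). Each is 20 mm wide and reaches 51 mm from the axis. The lid goes in with its handle along the pot's x, either way round (entry, 0 degrees). One line on the rim marks each notch.
- pot_dot (a point): Dot on the rim 45 degrees clockwise of the +x notch, 54.5 mm from the axis; its twin is opposite. It marks halfway (vent): the handle's ends should point at the two dots. Two lines at 90 degrees mark the lock. From about 62 degrees the lugs press on spring catches; near 88 degrees the lid clicks into the lock.
- tape: Roll of cream-white tape lying flat, 52 mm across, 18 mm high, origin at the centre of its underside; a bystander, not to be moved.
- pumice: White screw jar with a brown band, 63 mm across, 58 mm high, origin at the centre of its underside; a bystander.
- cast: Yellow plaster cast of a jaw, 53 x 68 x 29 mm, origin at the centre of its underside; a bystander.
- box: Small white carton with a green stripe, 36 x 48 x 22 mm, origin at the centre of its underside; a bystander.

How it is judged:
By the outcome, as a careful person would: the job done as asked, in the order asked, and still so for the second after the job is handed in, while the arm keeps its last pose, push and grip.
It also fails if it takes over 45 s, if anything falls off the work surface, if the arm or the gripper's body presses on something with over 40 N, if the wrist force passes 120 N, or if a joint passes its speed limit or range.

## Working session

There is one attempt and no reset: what is moved stays moved. The work goes in short steps, each a Python script; the robot and the scene stay as the last script left them, time stands still between calls to the robot, and variables do not carry over. Pictures are saved under pics/ and viewed, at most 10 in all, crops included, and the job is handed in when it is done.

```bash
mkdir -p pics; cat > h.py <<'E'
import numpy as np, cv2
from bench import *
def pix2world(cam,uv,z,P=None):
    P=P or camera_params(cam); K=np.array(P["K"]);d=np.array(P["dist_coeffs"]);T=np.array(P["camera_from_world"])
    n=cv2.undistortPoints(np.array([[uv]],float),K,d)[0,0]
    R=T[:3,:3];c=-R.T@T[:3,3];v=R.T@np.array([n[0],n[1],1]);return c+v*(z-c[2])/v[2]
def world2pix(cam,p):
    P=camera_params(cam);T=np.array(P["camera_from_world"])
    return cv2.projectPoints(np.array([p],float),cv2.Rodrigues(T[:3,:3])[0],T[:3,3],np.array(P["K"]),np.array(P["dist_coeffs"]))[0][0,0]
def snap(cam,name):
    im=read_camera(cam);cv2.imwrite(f"pics/{name}.png",cv2.cvtColor(im,cv2.COLOR_RGB2BGR));return im
Z={"lid":0,"lid_handle":.036,"lid_lug":.005,"pot":0,"pot_mouth":.08,"pot_notch":.08,"pot_dot":.08,"tape":0,"pumice":0,"cast":0,"box":0}
def tips(cam,names):
    for n in names:
        for r in tip_of(cam,n)[:3]:
            print(cam,n,np.round(r["at"],1),round(r["confidence"],2),np.round(pix2world(cam,r["at"],Z[n])[:2],4))
E
python3 - <<'E'
from h import *
a=snap("scene","s0");b=snap("side","d0")
cv2.imwrite("pics/sd0.png",cv2.cvtColor(cv2.resize(np.vstack([a,b]),None,fx=.78,fy=.78),cv2.COLOR_RGB2BGR))
for c in("scene","side"): tips(c,Z)
print(read_time_s(),read_tcp_rot())
E
```

```text
scene lid [301.8 201.9] 0.66 [ 0.498  -0.1809]
scene lid [161.2 222.6] 0.2 [0.7228 0.2227]
scene lid_handle [302.5 197.2] 0.87 [ 0.4808 -0.1599]
scene lid_lug [290.9 194.1] 0.95 [ 0.5496 -0.1849]
scene pot [181.7 250.4] 0.76 [0.5727 0.2598]
scene pot_mouth [182.6 227.9] 0.61 [0.567  0.2549]
scene pot_notch [177.6 221.1] 0.72 [0.602  0.2453]
scene pot_dot [186.6 214.9] 0.72 [0.6084 0.2082]
scene pot_dot [267.4 234. ] 0.54 [0.3865 0.106 ]
scene tape [268.8 232.6] 0.61 [0.4587 0.0199]
scene pumice [161.5 220.1] 0.93 [0.733  0.2143]
scene pumice [183.3 251.5] 0.64 [0.5657 0.2596]
scene cast [170.5 291.4] 0.79 [0.4624 0.3814]
scene box [350.6 188.9] 0.43 [ 0.4337 -0.3666]
side lid [219.7 246.6] 0.83 [ 0.4984 -0.193 ]
side lid_handle [214.  232.9] 0.57 [ 0.4845 -0.1805]
side lid_handle [239.6 160.7] 0.19 [0.572  0.3529]
side lid_lug [240.6 182.3] 0.62 [0.5703 0.2167]
side lid_lug [237.1 239.7] 0.55 [ 0.5461 -0.1691]
side pot [240.9 183.2] 0.64 [0.5714 0.2199]
side pot_mouth [239.  159.7] 0.82 [0.5668 0.2482]
side pot_notch [251.7 162.5] 0.77 [0.6106 0.2172]
side pot_notch [236.2 240.3] 0.73 [ 0.5417 -0.2913]
side pot_dot [218.2 233.4] 0.72 [ 0.4984 -0.2567]
side pot_dot [249.1 162.3] 0.61 [0.6016 0.2198]
side tape [210.4 209. ] 0.52 [0.4671 0.0268]
side tape [250.8 163.4] 0.37 [0.6189 0.413 ]
side pumice [283.9 178.6] 0.55 [0.7318 0.2502]
side cast [214.3 167.3] 0.63 [0.472  0.3816]
side box [194.5 289.6] 0.6 [ 0.4416 -0.3711]
1.2 [ 9.80577974e-01  1.96129641e-01  1.18327879e-05 -2.96368630e-06]
```

View pics/s0.png

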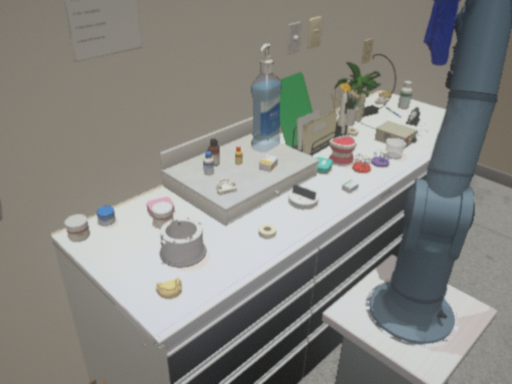

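View pics/d0.png

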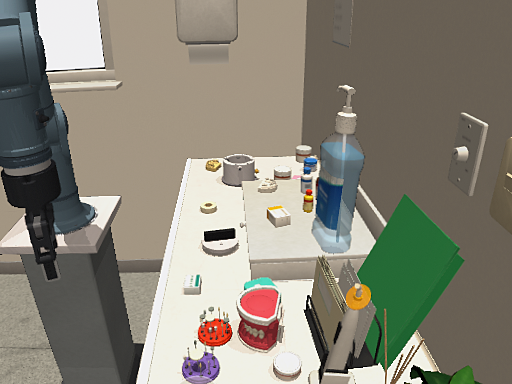

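The scene view shows the lid near pixel (302,197), handle roughly along world x, and the pot near (183,245). I'll go above each and look with the wrist camera.

```bash
cat >> h.py <<'E'
def quat(psi): return [float(np.cos(psi/2)),float(np.sin(psi/2)),0.,0.]
E
python3 - <<'E'
from h import *
ims=[]
for n,p,ns in(("lid",[.49,-.18,.25],["lid","lid_handle","lid_lug"]),("pot",[.568,.25,.30],["pot_mouth","pot_notch","pot_dot","pot"])):
    move_ptp(p,quat(0)); print(n,read_time_s(),np.round(read_qpos(),2))
    ims.append(snap("wrist","w_"+n)); tips("wrist",ns)
    P=camera_params("wrist");T=np.array(P["camera_from_world"]);print("cam",-T[:3,:3].T@T[:3,3])
cv2.imwrite("pics/w.png",cv2.cvtColor(np.hstack(ims),cv2.COLOR_RGB2BGR)) if 0 else None
E
```

```text
lid 2.9583 [ 0.48  0.15 -0.23  1.89  0.04  1.1  -1.33]
wrist lid [251.  150.5] 0.67 [ 0.4944 -0.1841]
wrist lid_handle [253.6 156. ] 0.66 [ 0.495  -0.1869]
wrist lid_lug [246.7 113.9] 0.7 [ 0.5437 -0.178 ]
cam [ 0.5733066  -0.18092557  0.37336147]
pot 4.775 [-0.03  0.35 -0.56  1.59  0.19  1.26 -2.2 ]
wrist pot_mouth [236.5 165.2] 0.66 [0.5608 0.2637]
wrist pot_dot [272.7 141. ] 0.67 [0.5915 0.2187]
wrist pot [233.5 153.3] 0.74 [0.5582 0.2731]
cam [0.65196436 0.24892701 0.42328415]
```

View pics/w_lid.png

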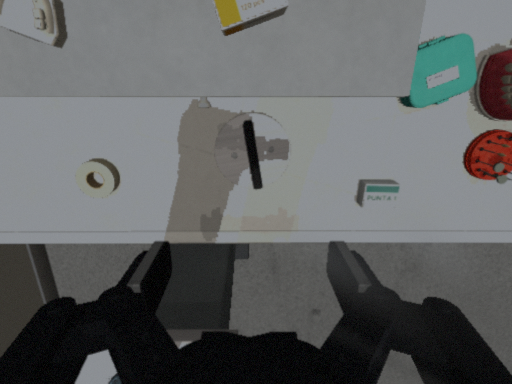

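View pics/w_pot.png

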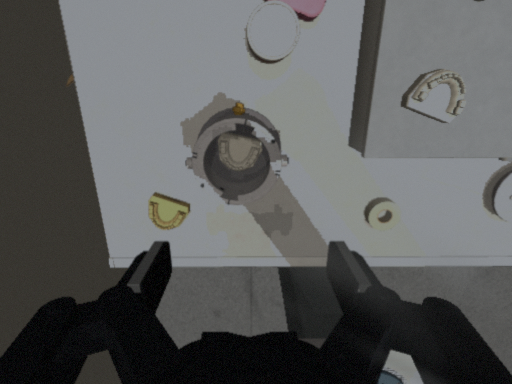

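The lid view shows the handle from (249,121) to (257,189). The pot view shows the mouth at about (237,163) and the brass fitting at (239,107), so pot +x is near world +x. Next is a closer look at the pot.

```bash
python3 - <<'E'
from h import *
# lid handle from first picture needs its camera pose; recompute later. Pot close-up:
for p in(0,-.8,.3,3.1): 
    q=inverse_kinematics([.565,.255,.2],quat(p)); print(p,None if q is None else np.round(q,2))
movel([.495,.257,.19],quat(0)); im=snap("wrist","w_pot2"); tips("wrist",["pot_mouth","pot_notch","pot_dot"])
u,v=world2pix("wrist",[.565,.257,.08]); print(u,v)
P=camera_params("wrist"); print(np.array(P["K"])[0,0],P["camera_from_world"])
import pickle; pickle.dump(P,open("P2.pkl","wb"))
u,v=int(u),int(v);x0=max(0,u-110);y0=max(0,v-95);c=im[y0:v+95,x0:u+110];print(x0,y0)
cv2.imwrite("pics/c2.png",cv2.cvtColor(cv2.resize(c,None,fx=3,fy=3,interpolation=cv2.INTER_CUBIC),cv2.COLOR_RGB2BGR))
E
```

```text
0 [-0.05  0.43 -0.55  1.7   0.25  1.08 -2.25]
-0.8 [-0.53  0.37  0.04  1.72 -0.02  1.05 -2.85]
0.3 [-0.02  0.44 -0.59  1.7   0.27  1.09 -1.97]
3.1 [ 0.3   0.62 -1.07  1.68  0.58  1.2   0.61]
wrist pot_mouth [241.3 113.5] 0.84 [0.5617 0.264 ]
wrist pot_notch [254.6  48.3] 0.85 [0.6101 0.2532]
wrist pot_dot [301.4  75.3] 0.63 [0.5905 0.216 ]
249.61459451307428 108.83957431674413
275.0470040355697 [[-0.00173595 -0.99999775 -0.00121987  0.25875308]
 [-0.94477369  0.00124031  0.32772113  0.44399572]
 [-0.32771888  0.00172141 -0.94477371  0.48653055]
 [ 0.          0.          0.          1.        ]]
139 13
```

View pics/c2.png

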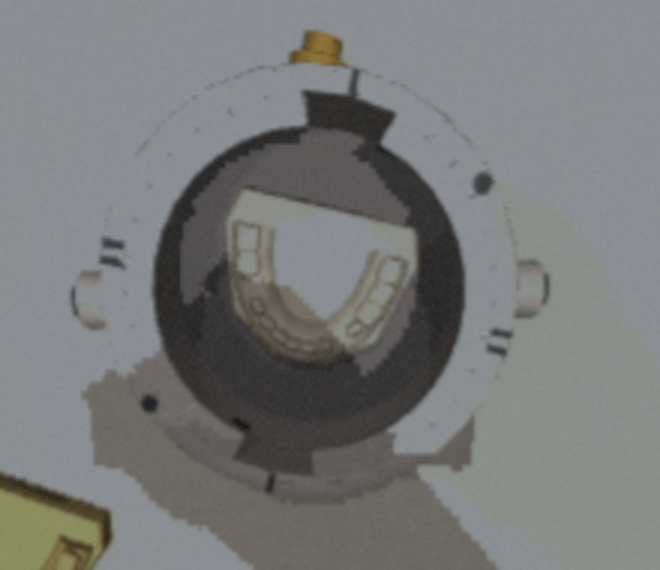

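Rim marks are clear in the crop: notch lines at (353,85) and (270,484), dots at (484,183) and (149,403), lock marks at (113,252) and (498,342). Next I compute the pose and go to the lid using the half-turned grasp, which leaves room on joint 7.

```bash
python3 - <<'E'
from h import *; import pickle
P=pickle.load(open("P2.pkl","rb"))
W=lambda u,v:pix2world("wrist",[139+(u+.5)/3-.5,13+(v+.5)/3-.5],.08,P)[:2]
for n,a,b,off in(("notch",(353,85),(270,484),0),("dot",(484,183),(149,403),45),("lock",(498,342),(113,252),90)):
    A,B=W(*a),W(*b);d=A-B;print(n,np.round((A+B)/2,4),np.linalg.norm(d)/2,np.degrees(np.arctan2(d[1],d[0]))+off)
move_ptp([.49,-.18,.28],quat(np.pi-.1))
movel([.57,-.185,.17]); 
print(np.round(read_qpos(),2))
im=snap("wrist","w_lid2"); tips("wrist",["lid","lid_handle","lid_lug"])
g=im.max(2); 
u0,v0=world2pix("wrist",[.494,-.185,.05]);print(u0,v0)
m=(g<60).astype(np.uint8); n,l,s,c=cv2.connectedComponentsWithStats(m)
for i in range(1,n):
    if s[i,4]>300: print(s[i],c[i])
E
```

```text
notch [0.562  0.2638] 0.05414999407513882 -12.7079106719585
dot [0.5626 0.2635] 0.05467737335745701 -12.802259060034821
lock [0.5625 0.2636] 0.05414979989939406 -12.858380955986362
[ 0.75  0.45 -0.63  1.77  0.3   1.02  1.48]
wrist lid [240.9 103.3] 0.71 [ 0.4965 -0.1859]
wrist lid_handle [242.3 106. ] 0.88 [ 0.4974 -0.1837]
wrist lid_lug [251.2 144.6] 0.97 [ 0.5389 -0.1795]
240.00444404010835 103.0728856847971
[433  19  23  48 395] [440.81265823  44.36455696]
[469  21  19  27 332] [478.34939759  33.14759036]
[ 63  34  19  41 376] [72.03989362 55.23138298]
[ 220   55   37   99 1382] [238.72937771 102.82344428]
[399 149 113  16 361] [463.29362881 156.97229917]
[101 172 201  25 572] [193.26923077 182.96678322]
[ 53 175  37  28 438] [ 73.4109589  187.97260274]
[    0   242   512   142 35436] [249.64423185 337.6225872 ]
[  0 275  51  37 956] [ 20.94456067 288.37866109]
```

View pics/w_lid2.png

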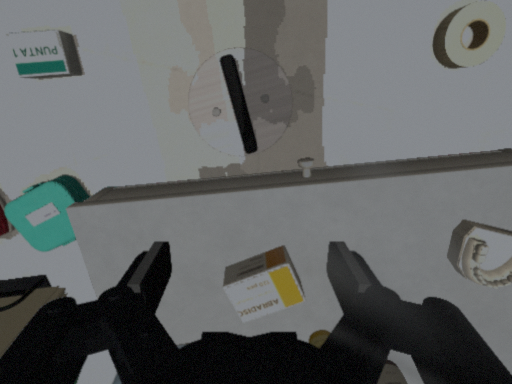

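The handle runs (225,57) to (252,151) in this view, which is clear. Next: fit it, grasp, lift and look.

```bash
python3 - <<'E'
from h import *
im=read_camera("wrist"); m=(im.max(2)<60).astype(np.uint8); n,l,s,c=cv2.connectedComponentsWithStats(m)
i=l[103,239]; ys,xs=np.where(l==i)
pts=np.array([pix2world("wrist",[x,y],.05)[:2] for x,y in zip(xs,ys)],np.float32)
(cx,cy),(w,h),a=cv2.minAreaRect(pts); box=cv2.boxPoints(((cx,cy),(w,h),a))
d=np.linalg.svd(pts-pts.mean(0),full_matrices=False)[2][0]; d*=np.sign(d[0]); th=np.arctan2(d[1],d[0])
print("center",cx,cy,"mean",pts.mean(0),"size",w,h,"yaw",np.degrees(th))
C=np.array([cx,cy]) ; psi=th+np.pi if th<0 else th-np.pi+2*np.pi
if abs(psi-np.pi)>1: raise SystemExit
move_ptp([*C,.13],quat(psi)); print(np.round(read_qpos(),2))
movel([*C,.044],speed=.08); print("ft",read_ft_force())
move_gripper(0.0,60); print("gap",read_finger_gap(),read_grasp_force(),read_ft_force(),read_ft_torque(),read_eef_pos())
movel([*C,.15],speed=.1); print("ft",read_ft_force(),read_finger_gap(),read_time_s(),psi)
snap("wrist","w_held")
E
```

```text
center 0.49664390087127686 -0.18519549071788788 mean [ 0.49444577 -0.18558246] size 0.0821525976061821 0.011986099183559418 yaw 9.319122
[ 0.87  0.39 -0.68  1.96  0.31  0.9   1.76]
ft [ 0.02196467 -0.10162397  0.53502603]
gap 0.010888300509609346 60.592907667160034 [-0.54389335 -0.99617593  2.46708436] [-0.0626201   0.02203171  0.01608243] [ 0.49698037 -0.18542586  0.04430673]
ft [-0.78316719  0.67546288 -2.21743205] 0.010469003111649028 14.3833 3.3042421
```

View pics/w_held.png

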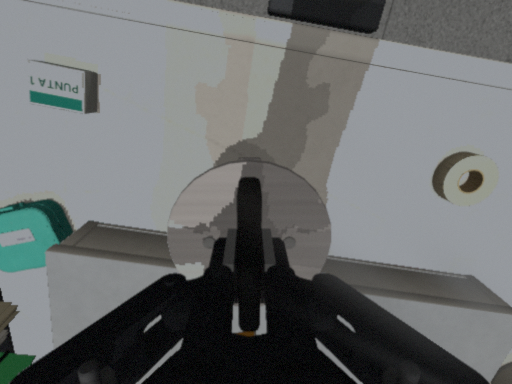

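The lid is held squarely: the flange spans columns 168–330 with its front at row 162. I'll look at the pot again in the same wrist orientation, so that any camera bias cancels.

```bash
python3 - <<'E'
from h import *; import pickle
# lid centre in tool frame from three flange points
R=2*0
p=np.array(read_eef_pos()); q=read_tcp_rot(); psi=2*np.arctan2(q[1],q[0])
pts=np.array([pix2world("wrist",uv,p[2]-.022)[:2]-p[:2] for uv in((168,232),(330,232),(249,162),(192,187),(306,187))])
A=np.c_[2*pts,np.ones(len(pts))]; s=np.linalg.lstsq(A,(pts**2).sum(1),rcond=None)[0]
c,sn=np.cos(psi),np.sin(psi); print("lid rel (tool x, world-lateral)",np.array([[c,sn],[-sn,c]])@s[:2],"r",np.sqrt(s[2]+s[0]**2+s[1]**2))
movel([.5,.05,.2],speed=.2)
ps=np.radians(180-12.8); C=np.array([.5624,.2636]); d=np.array([np.cos(ps),np.sin(ps)])
move_ptp([*(C-.09*d),.19],quat(ps)); print(np.round(read_qpos(),2),read_time_s(),read_finger_gap())
pause(.3); im=snap("wrist","w_pot3"); tips("wrist",["pot_mouth","pot_notch","pot_dot"])
pickle.dump(camera_params("wrist"),open("P3.pkl","wb"))
u,v=world2pix("wrist",[*C,.08]).astype(int); x0=max(0,u-110);y0=max(0,v-95);c=im[y0:v+95,x0:u+110];print(x0,y0)
cv2.imwrite("pics/c3.png",cv2.cvtColor(cv2.resize(c,None,fx=3,fy=3,interpolation=cv2.INTER_CUBIC),cv2.COLOR_RGB2BGR))
E
```

```text
lid rel (tool x, world-lateral) [-1.64646551e-05 -6.96751185e-04] r 0.04829737732583459
[ 0.11  0.64 -0.76  1.5   0.47  1.19  0.62] 16.75 0.011019906794124696
wrist pot_mouth [250.9  81.4] 0.82 [0.5602 0.2651]
wrist pot_notch [252.7 143.2] 0.69 [0.6085 0.2561]
wrist pot_dot [205.7 135.1] 0.76 [0.5929 0.2191]
139 0
```

View pics/c3.png

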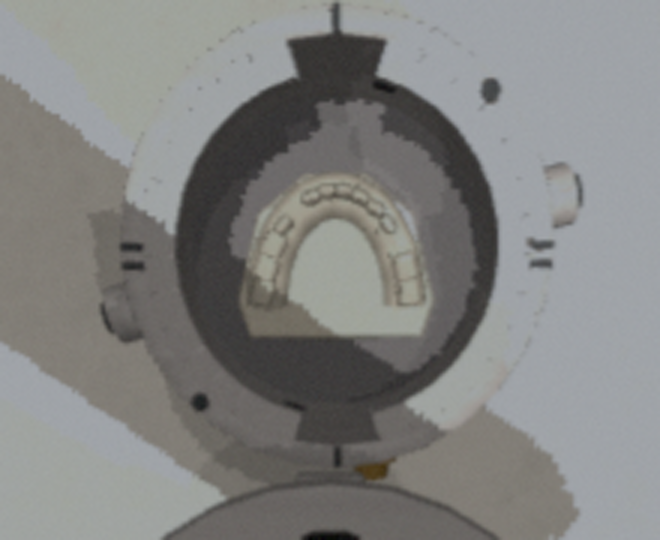

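In the new view the notch lines are at (336,18) and (337,457), dots at (491,90) and (200,402), lock marks at (132,256) and (541,254). Next: insert under force watch.

```bash
python3 - <<'E'
from h import *; import pickle,json
P=pickle.load(open("P3.pkl","rb"))
W=lambda u,v:pix2world("wrist",[139+(u+.5)/3-.5,(v+.5)/3-.5],.08,P)[:2]
M=[];Y=[]
for n,a,b,off in(("notch",(337,457),(336,18),0),("dot",(200,402),(491,90),45),("lock",(132,256),(541,254),90)):
    A,B=W(*a),W(*b);d=A-B;M.append((A+B)/2);Y.append(np.degrees(np.arctan2(d[1],d[0]))+off);print(n,M[-1],np.linalg.norm(d)/2,Y[-1])
C=np.mean(M,0);yaw=np.mean(Y);print(C,yaw)
if abs(yaw+12.8)>2: raise SystemExit
json.dump([*C,yaw],open("pot.json","w"))
Q=quat(np.radians(180+yaw))
movel([*C,.17],Q,speed=.1); pause(.3); f0=np.array(read_ft_force()); print("f0",f0)
movel([*C,.128],speed=.06)
for z in np.arange(.126,.1035,-.002):
    movel([*C,z],speed=.03); f=np.array(read_ft_force())-f0; print(round(z,4),np.round(f,1),np.round(np.array(read_eef_pos())-[*C,z],4))
    if f[2]>12 or np.hypot(*f[:2])>12: break
print(np.round(read_ft_torque(),2),read_finger_gap(),read_time_s())
E
```

```text
notch [0.56253864 0.26503224] 0.05429267437648958 -12.59150265021113
dot [0.56245705 0.26516178] 0.05452454510598448 -12.652830826333684
lock [0.56238349 0.26503641] 0.054309352215187144 -12.611909499244419
[0.56245973 0.26507681] -12.61874765859641
f0 [ 0.47699515  0.1806575  -1.86932862]
0.126 [ 0.2 -0.5 -0.6] [0.0001 0.     0.0002]
0.124 [-0.7  0.1 -1.3] [-0.0001 -0.0001 -0.0001]
0.122 [-0.9 -0.4  0.5] [-0.0001 -0.0001 -0.0002]
0.12 [ 0.   0.  -0.4] [-0.0001 -0.0001 -0.0002]
0.118 [ 0.  -1.  -0.6] [-0.0001 -0.0001 -0.0002]
0.116 [-0.7 -0.7 -0.2] [-0.0001 -0.0001 -0.0002]
0.114 [-0.1  0.3 -0.4] [-0.0001 -0.0001 -0.0002]
0.112 [-0.6  0.2  0.7] [-0.0001 -0.0001 -0.0002]
0.11 [-0.2 -0.7 -0. ] [-0.0001 -0.0002 -0.0002]
0.108 [ 0.3 -0.1  0.3] [0.0003 0.0002 0.0002]
0.106 [-3.4 -1.8  9.8] [0.0003 0.0003 0.0021]
0.104 [-6.1 -4.6 19.5] [0.0003 0.0003 0.0041]
[-0.92  1.35  0.01] 0.010528175156786505 22.475
```

It seated at TCP z = 0.108 as predicted, with no side contact. Now I turn clockwise in small steps with a light downward push and a firmer grip.

```bash
python3 - <<'E'
from h import *; import json
x,y,yaw=json.load(open("pot.json"))
move_gripper(0.0,110); movel([x,y,.1068],speed=.03)
print(read_ft_force(),read_ft_torque(),read_grasp_force())
for a in range(5,46,5):
    t=read_time_s(); movel([x,y,.1068],quat(np.radians(180+yaw-a)),speed=.03)
    q=read_tcp_rot(); print(a,round(180+yaw-np.degrees(2*np.arctan2(q[1],q[0])),2),np.round(read_ft_force(),1),np.round(read_ft_torque(),2),round(read_time_s()-t,2),np.round(np.array(read_eef_pos())-[x,y,.1068],4))
    if read_time_s()>34: break
print(read_qpos().__str__(),read_finger_gap(),read_time_s()); pause(.3)
snap("wrist","w_turn"); tips("wrist",["pot_dot","lid_handle"])
E
```

```text
[-1.92377479 -1.03512506  6.52256953] [-0.2139517   0.28981401 -0.02812851] 108.72163653373718
5 5.05 [-1.3 -1.7  7.5] [-0.33  0.44 -0.13] 0.25 [0.0007 0.0004 0.0015]
10 10.06 [-1.7 -1.9  8. ] [-0.35  0.5  -0.2 ] 0.25 [0.0006 0.0002 0.0015]
15 15.05 [-0.8 -1.7  9.2] [-0.42  0.54 -0.11] 0.25 [ 0.0006 -0.      0.0014]
20 20.06 [-1.5 -2.2  7.8] [-0.48  0.49 -0.11] 0.25 [ 0.0005 -0.0001  0.0015]
25 25.06 [-1.8 -2.2  8.6] [-0.47  0.57 -0.15] 0.25 [ 0.0005 -0.0002  0.0015]
30 30.04 [-1.6 -2.5  9.1] [-0.38  0.54 -0.11] 0.25 [ 0.0005 -0.0001  0.0014]
35 35.04 [-1.9 -1.9  8.4] [-0.37  0.46 -0.07] 0.25 [0.0007 0.     0.0015]
40 40.03 [-1.6 -2.6  7.3] [-0.31  0.42 -0.03] 0.25 [0.0008 0.0001 0.0015]
45 45.02 [-1.4 -1.6  7.1] [-0.32  0.35 -0.07] 0.25 [0.0009 0.0002 0.0015]
[-0.04008993  0.56546859 -0.59715132  1.74863938  0.38243869  0.94426713
 -0.22765205] 0.010065911723177275 25.1917
wrist pot_dot [250.8 308.2] 0.94 [0.5936 0.218 ]
wrist lid_handle [248.4 254.6] 0.74 [0.5847 0.2289]
```

View pics/w_turn.png

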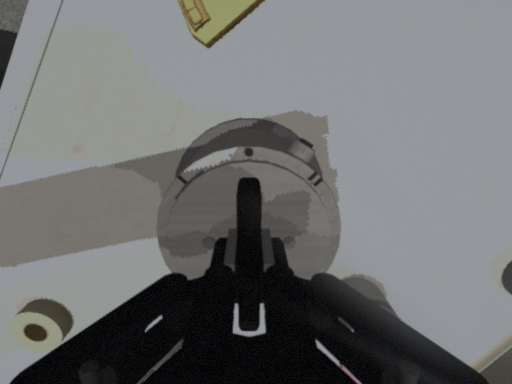

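The wrist view shows the handle end at (249,180) in line with the dot at (249,152). The notch and lock marks sit symmetrically at (182,178) and (315,178), and the flange is where it was in the grip, so nothing slipped. One steadiness check, then I hand in.

```bash
python3 - <<'E'
from h import *
T=[];F=[]
for _ in range(20): pause(.04);T.append(read_ft_torque());F.append(read_ft_force())
q=read_tcp_rot();print(np.mean(T,0),np.mean(F,0),read_eef_pos(),np.degrees(2*np.arctan2(q[1],q[0])),read_finger_gap(),read_time_s())
a=read_camera("wrist").max(2);b=cv2.imread("pics/w_held.png").max(2)
for r in(184,190,200,210): print(r,[ (np.where(i[r,225:275]<45)[0][[0,-1]]+225).tolist() for i in(a,b)])
im=snap("side","side_end");u,v=world2pix("side",[.562,.265,.08]).astype(int)
cv2.imwrite("pics/side_c.png",cv2.cvtColor(cv2.resize(im[v-45:v+45,u-60:u+60],None,fx=6,fy=6,interpolation=cv2.INTER_CUBIC),cv2.COLOR_RGB2BGR))
E
```

```text
[-0.30765868  0.3719448  -0.03264894] [-1.5401306  -1.56481614  7.49413761] [0.56331374 0.26531123 0.10826042] 122.35848353540038 0.009960590347519638 26.475
184 [[238, 259], [239, 259]]
190 [[238, 259], [238, 260]]
200 [[237, 260], [237, 261]]
210 [[237, 260], [237, 260]]
```

View pics/side_c.png

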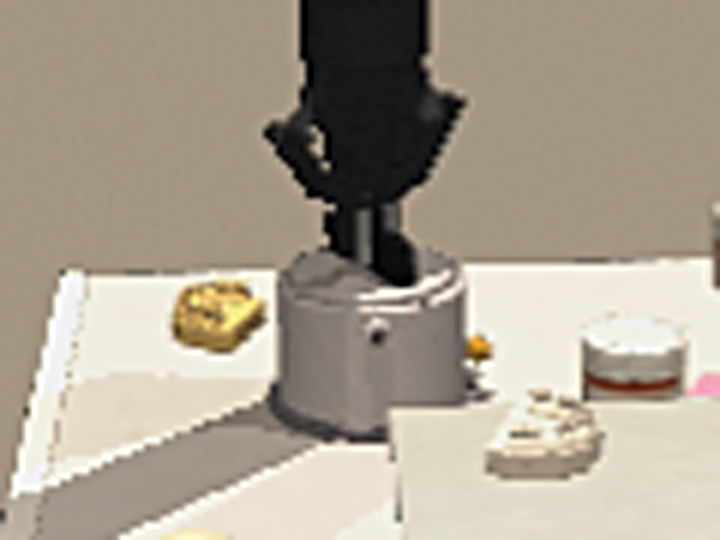

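The side view shows the lid flat on the rim at about (370,270) with the gripper still holding it. The handle has not shifted in the grip.

```bash
python3 -c "
from bench import *
print(sign_off())"
```

```text
the job is handed in; nothing more can be done
None
```

The lid is seated flat on the pot and turned 45° clockwise to the dot, still gripped and pressed down with about 7 N, and the job was handed in at about 26.5 s; the wrist torque never showed the expected spring push-back, so the angle rests on the gripper angle and the camera views.

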